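# Put the cast figures on their own plinths

### The job

The four metal figures on this modelling bench have been set down on the wrong display plinths: rearrange them so that each stands upright in the middle of the plinth whose outline has the same shape as its own wooden base (round, square, oblong, triangle). The empty white-topped block is there to park a figure on while you swap them. Do not let any figure topple on the way, and leave the paint jar where it is.

Things in the scene. Friction and masses are not known exactly. Their poses are not given: they have to be found in the camera images.
- figure_round: Loose bare-metal casting, a foot soldier with a sword and small round shield in front, fixed upright on a 5 mm thick light wooden base that is a round disc 47 mm across; about 63 mm high. Origin: centre of the base's underside; z up. Trunk: upright cylinder 26 mm across, 21 to 44 mm up, clear to grip across body y; what it holds juts out to the front only (body -x, to 31 mm). About 0.12 kg.
- figure_square: Loose bare-metal casting, a foot soldier with a tall flat shield in front, fixed upright on a 5 mm thick light wooden base that is a 43 mm square; about 63 mm high. Origin: centre of the base's underside; z up. Trunk: upright cylinder 26 mm across, 21 to 44 mm up, clear to grip across body y; what it holds juts out to the front only (body -x, to 31 mm). About 0.12 kg.
- figure_oblong: Loose bare-metal casting, a rider on a horse that stands along body x, fixed upright on a 5 mm thick light wooden base that is an oblong 60 mm long (body x) by 36 mm (body y); about 63 mm high. Origin: centre of the base's underside; z up. Horse's barrel: 24 mm wide, 46 mm long, 23 to 43 mm up, clear to grip across body y; head to the front (body -x, to 41 mm). About 0.12 kg.
- figure_triangle: Loose bare-metal casting, a drummer with a drum in front, fixed upright on a 5 mm thick light wooden base that is an equilateral triangle of 66 mm side, a corner to body +x; about 63 mm high. Origin: centre of the base's underside; z up. Trunk: upright cylinder 26 mm across, 21 to 44 mm up, clear to grip across body y; what it holds juts out to the front only (body -x, to 31 mm). About 0.12 kg.
- plinth_round: Dark wooden display plinth, fixed to the bench, round, 80 mm across, flat top 15 mm above the bench. Origin: centre of its underside, on the bench; z up. At the start it carries a figure whose base has another shape.
- plinth_square: Dark wooden display plinth, fixed to the bench, a 73 mm square, flat top 15 mm above the bench. Origin: centre of its underside, on the bench; z up. At the start it carries a figure whose base has another shape.
- plinth_oblong: Dark wooden display plinth, fixed to the bench, oblong, 102 mm (body x) by 61 mm (body y), flat top 15 mm above the bench. Origin: centre of its underside, on the bench; z up. At the start it carries a figure whose base has another shape.
- plinth_triangle: Dark wooden display plinth, fixed to the bench, an equilateral triangle of 112 mm side, one corner towards body +x (origin in the triangle's centre), flat top 15 mm above the bench. Origin: centre of its underside, on the bench; z up. At the start it carries a figure whose base has another shape.
- block: White-topped square block, 85 by 85 mm, fixed to the bench, flat top 15 mm above the bench, empty at the start: the free spot. Origin: centre of its underside, on the bench; z up.
- jar: Loose closed glass paint jar, 36 mm across, 50 mm high, standing on the bench to the left of the work. Origin: centre of its underside. To be left alone.
Not all that is in view belongs to the job. Leave any purple or yellow look-alike of the figure_square alone. What is shaped like the figure_oblong but blue is not meant.

How it is judged:
At the end, for the whole second after the job is handed in: Each of the four figures stands upright (within 0.1 rad) and at rest on top of the plinth shaped like its base, its centre within 12 mm of the plinth's centre (horizontal distance between figure_round and plinth_round below 0.012 m and z of figure_round in the frame of plinth_round between 0.012 and 0.018 m and angle between each of figure_round, figure_square, figure_oblong, figure_triangle's own z axis and vertical below 0.1 rad and linear speed of each of figure_round, figure_square, figure_oblong, figure_triangle below 0.02 m/s and angular speed of each of figure_round, figure_square, figure_oblong, figure_triangle below 0.2 rad/s and horizontal distance between figure_square and plinth_square below 0.012 m and z of figure_square in the frame of plinth_square between 0.012 and 0.018 m and horizontal distance between figure_oblong and plinth_oblong below 0.012 m and z of figure_oblong in the frame of plinth_oblong between 0.012 and 0.018 m and horizontal distance between figure_triangle and plinth_triangle below 0.012 m and z of figure_triangle in the frame of plinth_triangle between 0.012 and 0.018 m); the robot touches nothing.
It fails at once if a figure has toppled (tilted more than 0.6 rad) (angle between any of figure_round, figure_square, figure_oblong, figure_triangle's own z axis and vertical above 0.6 rad).
It fails at once if the paint jar was shifted more than 20 mm or tipped (distance of jar from where it was at the start of the episode above 0.02 m or angle between jar's own z axis and vertical above 0.4 rad).
It also fails if it takes over 131 s, if anything falls off the work surface, if the arm or the gripper's body presses on something with over 40 N, if the wrist force passes 120 N, or if a joint passes its speed limit or range.

### The arm

A 6-joint arm with a two-finger parallel gripper is mounted at the origin on the work surface. World frame = base frame: x ahead of the robot, y to its left, z up, the work surface at z = 0. Lengths are in m, angles in rad, forces in N, time in s.
With the tool pointing down it reaches from about 0.2 to 0.875 m from the base axis. Payload 3.4 kg.
Tool frame: the origin (TCP) lies midway between the tips of the shut fingers; the grasp point (between the pads) lies 19 mm behind it (bot.hold_point_z is the distance from the TCP to the grasp point, in m); x points along the fingers, y is the direction in which the jaws open and shut, and the axes are right-handed (so a half turn about x gives the same grasp; the last joint's range is limited). The gripper opens to 94 mm and grips with 3 to 60 N. Pads are 16 mm wide; open, the fingers measure 119 mm over their backs; the gripper's body (75 mm by 177 mm) begins 78 mm behind the grasp point.
Start: joints at [1.074, 0.276, 1.505, -0, 1.361, -0.121], TCP at [0.211, 0.535, 0.205] pointing down, gripper open.
Joint ranges: [-2.89, 2.89], [-0.75, 2.08], [0.22, 2.7], [-1.18, 4.32], [0.11, 2.71], [-2.7, 2.7]. Speed limits (rad/s): [2.57, 2.57, 3.14, 3.14, 3.14, 3.14].

### API

Orientations are given as a unit quaternion [x, y, z, w].
In Python, from rig import bot gives the robot as it stands. The module is installed in compiled form; this text tells all that it offers.
- The arm moves only by the tool step_arm, never from a script. Its argument "increments" is text: rows parted by semicolons, each of 5 numbers parted by spaces: the closure, from 0 (fully open) to 1 (shut), then the shift along the world's x, y, z in mm, then the turn about the world's z in rad. A call has 1 to 20 rows; each row is the pose to reach, as a shift and turn from the pose commanded when the call began; what a row does not reach only later rows make up. A row lasts 1/10 s, in which the tool goes at most 50 mm and 8.59 degrees, less where a joint would pass 70% of its speed; a pose out of reach is approached as far as the arm can. A call with a gripper value outside its range is refused whole. The fingers move at their own pace and stop on an object; "squeeze" is the grip in N (left out, the last holds). Time passes only in rows, so rows that repeat a pose let the fingers close. It gives the time, the measured TCP pose, the force and the opening at its end, in the units of the state.
- bot.observe(): the state, without advancing time (a new reading comes with each control period).
- bot.grab_frame(name): name is "side" or "top" or "wrist"; returns the picture (420x560x3 uint8, blue, green, red); there is no depth.
- bot.get_calibration(name): a dict with "fovy" (degrees; the focal length in pixels is half the picture's height over the tangent of half this angle, whatever the lens; pixels are square), "cx", "cy" (the principal point, pixels), "world_from_camera" (4x4, takes a point from camera to world coordinates). Camera axes: x right, y down, z forward; pixel columns grow to the right and rows downward; lengths in m; the calibration is good to about 2 mm. A picture is of the moment at which its call begins: read the wrist's pose just before it. get_calibration takes no time and is no camera call; for the wrist camera it gives the pose at the moment of the call.
- bot.sign_off(): hands the job in, once; it reports no verdict.
The state is a dict: "time_s": time; "qpos": joint angles; "qd": joint speeds; "joint_efforts": joint torques, N m; "ee_pos": TCP position; "eef_rot": TCP orientation; "contact_force": force on the tool from outside, world axes, zero at the start; "torque": the same for the moment, N m; "finger_gap": finger opening in m.
Only numpy, scipy, OpenCV 4.12 (cv2) and the standard library are available. Lean on these libraries where they do the work, as an engineer would, in place of code of your own. Each camera call takes 0.05 s, during which the arm holds its last target. There are 200 camera calls.

## Working session

There is one attempt and no reset: what is moved stays moved. The work goes in short steps, Python scripts to look and compute and a tool call to move; the robot and the scene stay as the last step left them, time stands still between calls to the robot, and variables do not carry over. Pictures are saved under pics/ and viewed, about 12 in all and at most 16, crops included, and the job is handed in when it is done.

Besides the shell and the picture viewer there is one more tool, called after "Request:" as a command line: name --argument value ..., lists and objects as JSON in quotes. step_arm: Moves the arm, as the interface text tells. Its arguments: {"type":"object","properties":{"increments":{"type":"string"},"squeeze":{"type":"number"}},"required":["increments"]}

```bash
mkdir -p pics; python3 - <<'E'
from rig import bot
import cv2, numpy as np
s=bot.observe(); print(s); print(bot.hold_point_z)
for n in ("top","side"):
    c=bot.get_calibration(n); print(n,c)
    cv2.imwrite(f"pics/{n}0.png",bot.grab_frame(n))
E
```

```text
{'time_s': 0.0, 'qpos': array([ 1.07398296e+00,  2.76566221e-01,  1.50606474e+00, -1.49660115e-05,
        1.36069638e+00, -1.21013625e-01]), 'qd': array([-5.97842123e-04, -2.55964269e-04, -3.58314076e-04,  2.52643360e-04,
       -1.02525704e-05,  1.94742980e-03]), 'joint_efforts': array([-6.65009120e-04, -4.04599786e+01, -2.37227440e+01,  6.99578505e-02,
        3.47150490e-02, -1.47968844e-04]), 'ee_pos': array([0.21079268, 0.53438767, 0.2046484 ]), 'eef_rot': array([ 0.13149784,  0.69484226, -0.13266953,  0.6944792 ]), 'contact_force': array([0.06688182, 0.42142809, 0.46009221]), 'torque': array([-0.00065555,  0.00039702,  0.00916428]), 'finger_gap': 0.09376904068116801}
0.0188
top {'fovy': 48.29998562395918, 'cx': 274.9214219221915, 'cy': 218.42078614788807, 'world_from_camera': array([[ 0.02072657, -0.99441732,  0.10346302,  0.41160246],
       [-0.99960256, -0.02258937, -0.01686528,  0.04465013],
       [ 0.01910829, -0.10307234, -0.9944903 ,  0.9007723 ],
       [ 0.        ,  0.        ,  0.        ,  1.        ]])}
side {'fovy': 45.674265059825146, 'cx': 276.4288588890002, 'cy': 215.51951292653482, 'world_from_camera': array([[ 0.90706963, -0.28855012,  0.30653469,  0.20936796],
       [-0.42091033, -0.63492955,  0.64784178, -0.61012345],
       [ 0.00769311, -0.71666122, -0.69737903,  0.748064  ],
       [ 0.        ,  0.        ,  0.        ,  1.        ]])}
```

View pics/top0.png

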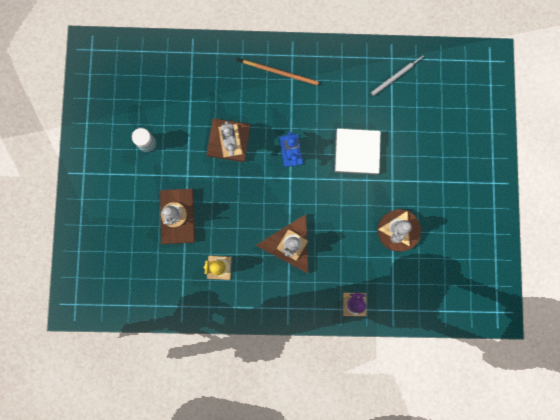

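View pics/side0.png

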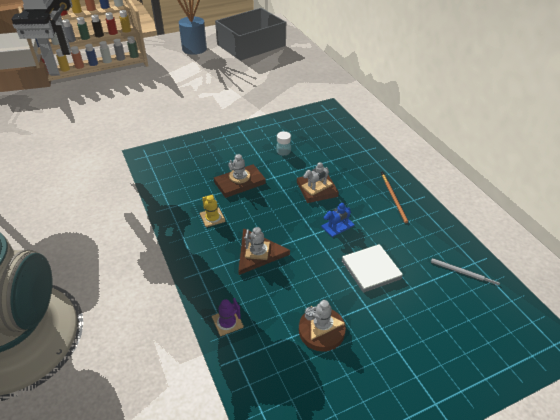

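The top view shows the square plinth (228,140) carrying the rider and the oblong plinth (177,215) carrying the round-based figure. The triangle plinth (290,243) carries the square-based figure, and the round plinth (399,230) carries the triangle-based drummer. The free block is at (358,151) and the jar at (143,139). Look-alikes to leave alone are the yellow one (217,268) and the purple one (356,303), both like figure_square, and the blue one (291,149), like figure_oblong. I'll check these choices in one crop.

```bash
python3 - <<'E'
import cv2, numpy as np
im=cv2.imread("pics/top0.png")
cs=[(228,140),(177,215),(290,243),(399,230)]
t=[cv2.resize(im[y-35:y+35,x-45:x+45],None,fx=4.4,fy=4.2,interpolation=cv2.INTER_CUBIC) for x,y in cs]
cv2.imwrite("pics/crop1.png",np.vstack([np.hstack(t[:2]),np.hstack(t[2:])]))
hsv=cv2.cvtColor(im,cv2.COLOR_BGR2HSV)
for n,p in dict(plinth=[(212,152),(180,235),(270,244),(384,235)],wood=[(238,154),(181,222),(285,253),(405,240)],block=[(358,151)]).items():
    print(n,[hsv[y,x].tolist() for x,y in p])
E
```

```text
plinth [[10, 129, 99], [9, 128, 106], [10, 135, 106], [10, 131, 103]]
wood [[17, 106, 199], [17, 108, 217], [13, 22, 163], [17, 107, 188]]
block [[30, 4, 251]]
```

View pics/crop1.png

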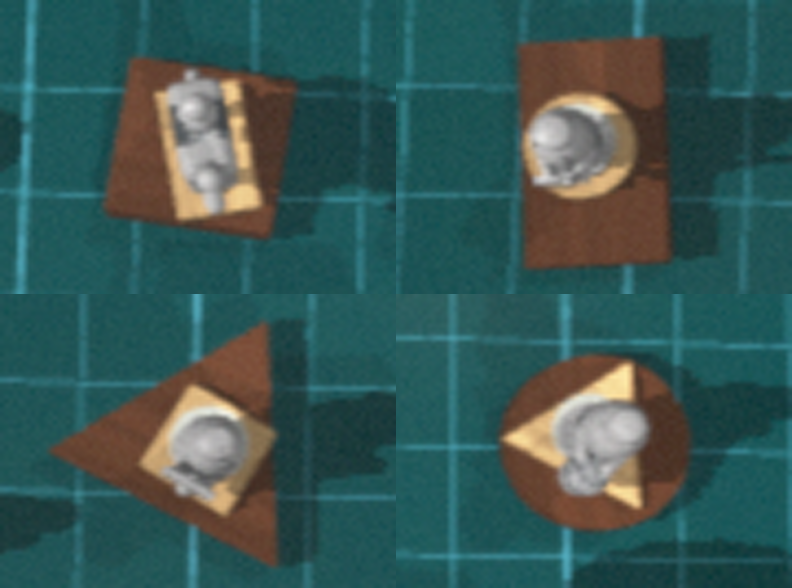

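The crop confirms the choice: rider on square, round on oblong with its shield facing down in the picture, square on triangle with its shield lower-left, and triangle on round with the drum lower-left. Next I'll measure the centres and yaws.

```bash
cat > h.py <<'E'
import cv2, numpy as np
from rig import bot
def ray(cal,uv,z):
    f=210/np.tan(np.radians(cal["fovy"])/2); T=cal["world_from_camera"]
    uv=np.atleast_2d(uv).astype(float)
    d=np.c_[(uv[:,0]-cal["cx"])/f,(uv[:,1]-cal["cy"])/f,np.ones(len(uv))]@T[:3,:3].T
    o=T[:3,3]; return (o+d*((z-o[2])/d[:,2])[:,None])[:,:2]
def blobs(im,lo,hi,amin):
    m=cv2.inRange(cv2.cvtColor(im,cv2.COLOR_BGR2HSV),lo,hi)
    m=cv2.morphologyEx(m,cv2.MORPH_OPEN,np.ones((2,2)))
    n,l,st,c=cv2.connectedComponentsWithStats(m)
    return [(c[i],np.argwhere(l==i)[:,::-1]) for i in range(1,n) if st[i,4]>amin]
def near(bl,uv,r):
    p=[b for c,b in bl if np.hypot(*(c-uv))<r]
    return np.vstack(p) if p else None
def fit(kind,xy):
    h=cv2.convexHull((xy*1000).astype(np.float32))
    if kind=="round":
        c,r=cv2.minEnclosingCircle(h); return c,2*r,None
    if kind=="triangle":
        _,t=cv2.minEnclosingTriangle(h); t=t.reshape(3,2); c=t.mean(0)
        return c,[np.linalg.norm(t[i]-t[i-1]) for i in range(3)],np.degrees(np.arctan2(*(t-c).T[::-1]))
    c,s,a=cv2.minAreaRect(h); return c,s,a
PL=dict(square=(228,140),oblong=(177,215),triangle=(290,243),round=(399,230),block=(358,151))
BROWN=((3,80,60),(14,200,150),40); WOOD=((12,60,140),(24,200,255),15); WHITE=((0,0,215),(180,40,255),200)
E
python3 - <<'E'
from h import *
np.set_printoptions(precision=1,suppress=True)
im=cv2.imread("pics/top0.png"); cal=bot.get_calibration("top")
br=blobs(im,*BROWN); wd=blobs(im,*WOOD); wh=blobs(im,*WHITE)
on=dict(square="oblong",oblong="round",triangle="square",round="triangle")
for k,uv in PL.items():
    p=near(wh if k=="block" else br,uv,25 if k!="block" else 10)
    print("plinth",k,*fit("square" if k=="block" else k,ray(cal,p,.015)))
    if k in on: print("   fig",on[k],*fit(on[k],ray(cal,near(wd,uv,22),.020)))
from scipy.spatial.transform import Rotation as R
M=R.from_quat(bot.observe()["eef_rot"]).as_matrix(); print(M)
E
```

```text
plinth square (652.9114379882812, 121.55180358886719) (72.5489273071289, 75.05392456054688) 83.1095962524414
   fig oblong (650.2886352539062, 117.96481323242188) (61.31454086303711, 37.64621353149414) 10.161989212036133
plinth oblong (502.6748046875, 214.02597045898438) (101.38207244873047, 60.890052795410156) 4.0380048751831055
   fig round (505.22796630859375, 219.21170043945312) 47.92071533203125 None
plinth triangle [454.4  -0.5] [np.float32(110.57902), np.float32(110.63262), np.float32(110.91847)] [  93.2  -26.7 -146.9]
   fig square (452.9713439941406, -5.019250869750977) (44.090267181396484, 44.120201110839844) 59.134910583496094
plinth round (485.24761962890625, -209.19764709472656) 80.85577392578125 None
   fig triangle [ 487.6 -205.5] [np.float32(68.84902), np.float32(68.892006), np.float32(69.635994)] [  93.5  -26.2 -146.9]
plinth block (637.9814453125, -129.66104125976562) (83.39616394042969, 82.92388153076172) 88.35855865478516
[[-0.   0.4  0.9]
 [-0.   0.9 -0.4]
 [-1.  -0.  -0. ]]
```

Fitted sizes match the descriptions to within 1–3 mm. I'll move above the rider (figure_oblong) first, at jaw angle 100°.

Request:
step_arm --increments "0 45 -42 -10 0.05; 0 90 -84 -20 0.11; 0 135 -126 -30 0.18; 0 180 -168 -40 0.25; 0 215 -204 -45 0.32; 0 250 -237 -50 0.39; 0 285 -270 -55 0.46; 0 320 -303 -60 0.5; 0 350 -331 -65 0.553; 0 380 -360 -65 0.553; 0 405 -384 -65 0.553; 0 422 -400 -65 0.553; 0 434 -411 -65 0.553; 0 439 -416 -65 0.553; 0 439 -416 -65 0.553; 0 439 -416 -65 0.553; 0 439 -416 -65 0.553"

```text
time_s: 1.8
ee_pos: [0.6488, 0.1205, 0.1408]
eef_rot: [-0.063, 0.704, 0.063, 0.704]
contact_force: [0.2, -0.4, -0.1]
finger_gap: 0.0938
```

```bash
cat >> h.py <<'E'
def st():
    from scipy.spatial.transform import Rotation as R
    s=bot.observe(); M=R.from_quat(s["eef_rot"]).as_matrix()
    print("t",round(s["time_s"],2),"tcp mm",np.round(s["ee_pos"]*1000,1),"jaw deg",round(np.degrees(np.arctan2(M[1,1],M[0,1])),1),"down",np.round(M[:,0],3),"F",np.round(s["contact_force"],1),"gap",round(s["finger_gap"]*1000,1))
E
python3 - <<'E'
from h import *
st()
cv2.imwrite("pics/w1.png",bot.grab_frame("wrist"))
E
```

```text
t 1.8 tcp mm [648.8 120.5 140.8] jaw deg 100.3 down [-0.     0.001 -1.   ] F [ 0.2 -0.4 -0.1] gap 93.8
```

View pics/w1.png

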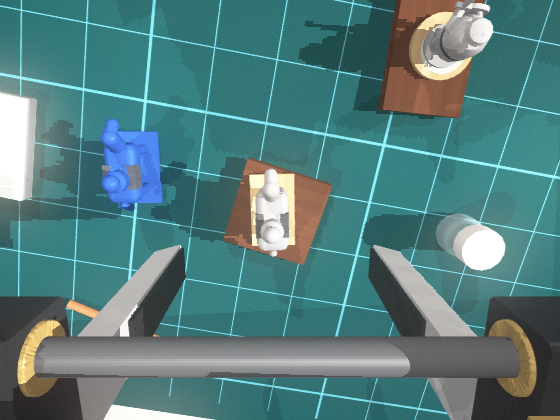

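The wrist view shows the rider on the square plinth at (270,210), aligned between the jaws, with the blue decoy at left (130,165) and the jar at (470,240), both clear. I'll cross-check the centre with the wrist calibration.

```bash
python3 - <<'E'
from h import *
st()
im=cv2.imread("pics/w1.png"); cal=bot.get_calibration("wrist")
wd=blobs(im,*WOOD); print([(c.round(),len(b)) for c,b in wd])
br=blobs(im,*BROWN); print([(c.round(),len(b)) for c,b in br])
print("obl fig",fit("oblong",ray(cal,near(wd,(272,210),45),.020)))
print("sq plinth",fit("square",ray(cal,near(br,(275,210),60),.015)))
print("round fig",fit("round",ray(cal,near(wd,(440,48),40),.020)))
E
```

```text
t 1.85 tcp mm [649.  120.4 140.9] jaw deg 100.3 down [-0.  0. -1.] F [-0.8 -0.2 -0.2] gap 93.8
[(array([426.,  38.]), 770), (array([451.,  73.]), 290), (array([287., 176.]), 52), (array([287., 186.]), 18), (array([254., 195.]), 105), (array([254., 224.]), 84), (array([292., 229.]), 104), (array([ 83., 310.]), 273), (array([ 34., 349.]), 1070), (array([500., 327.]), 55), (array([528., 356.]), 450), (array([545., 418.]), 87)]
[(array([418.,  65.]), 5119), (array([480.,   2.]), 42), (array([280., 169.]), 60), (array([319., 185.]), 217), (array([242., 214.]), 1052), (array([232., 241.]), 56), (array([296., 260.]), 45)]
obl fig ((650.3115234375, 118.60431671142578), (56.250038146972656, 36.82246017456055), 11.666390419006348)
sq plinth ((655.4854125976562, 122.97962951660156), (72.52035522460938, 74.36402893066406), 82.31597137451172)
round fig ((507.575927734375, 220.7825469970703), 48.26655578613281, None)
```

Request:
step_arm --increments "0 1 -2 -20 0; 0 1 -2 -40 0; 0 1 -2 -60 0; 0 1 -2 -78 0; 0 1 -2 -94 0; 0 1 -2 -106 0; 0 1 -2 -112 0; 0 1 -2 -112 0; 0.3 1 -2 -112 0; 0.5 1 -2 -112 0; 0.6 1 -2 -112 0; 0.65 1 -2 -112 0; 0.7 1 -2 -112 0; 0.75 1 -2 -112 0; 0.8 1 -2 -112 0; 0.9 1 -2 -112 0; 0.9 1 -2 -112 0; 0.9 1 -2 -112 0; 0.9 1 -2 -112 0" --squeeze 20

```text
time_s: 3.75
ee_pos: [0.6511, 0.117, 0.0285]
eef_rot: [-0.063, 0.704, 0.063, 0.704]
contact_force: [-0.2, 0.3, -0.3]
finger_gap: 0.024
```

The 24 mm gap matches the horse's barrel. Lifting and carrying it to the block.

Request:
step_arm --increments "0.9 0 0 5 0; 0.9 0 0 17 0; 0.9 0 0 34 0; 0.9 0 0 52 0; 0.9 0 -2 68 0; 0.9 0 -8 78 0; 0.9 -1 -20 80 0; 0.9 -2 -38 80 0; 0.9 -3 -60 80 0; 0.9 -4 -84 80 0; 0.9 -5 -108 80 0; 0.9 -6 -132 80 0; 0.9 -8 -156 80 0; 0.9 -10 -180 80 0; 0.9 -11 -202 80 0; 0.9 -12 -220 80 0; 0.9 -13 -234 80 0; 0.9 -13 -243 80 0; 0.9 -13 -247 80 0; 0.9 -13 -247 80 0"

```text
time_s: 5.75
ee_pos: [0.6381, -0.1302, 0.1084]
eef_rot: [-0.062, 0.704, 0.063, 0.704]
contact_force: [-0.4, -0.3, -1.8]
finger_gap: 0.024
```

Request:
step_arm --increments "0.9 0 0 -8 0; 0.9 0 0 -24 0; 0.9 0 0 -42 0; 0.9 0 0 -58 0; 0.9 0 0 -70 0; 0.9 0 0 -76 0; 0.9 0 0 -78.5 0; 0.9 0 0 -79.5 0; 0.9 0 0 -80 0; 0.9 0 0 -80 0; 0.6 0 0 -80 0; 0.4 0 0 -80 0; 0.2 0 0 -80 0; 0.1 0 0 -80 0; 0.1 0 0 -80 0; 0.1 0 0 -65 0; 0.1 0 0 -40 0; 0.1 0 0 -10 0; 0.1 0 0 20 0; 0.1 0 0 30 0"

```text
time_s: 7.75
ee_pos: [0.6399, -0.1307, 0.142]
eef_rot: [-0.063, 0.702, 0.062, 0.706]
contact_force: [0.0, -1.2, -0.0]
finger_gap: 0.0844
```

```bash
python3 - <<'E'
from h import *
st()
cv2.imwrite("pics/w2.png",bot.grab_frame("wrist"))
im=cv2.imread("pics/w2.png"); cal=bot.get_calibration("wrist")
wd=blobs(im,*WOOD); print([(c.round(),len(b)) for c,b in wd])
E
```

```text
t 7.75 tcp mm [ 639.9 -130.7  142. ] jaw deg 100.2 down [ 0.006 -0.002 -1.   ] F [ 0.  -1.2 -0. ] gap 84.4
[(array([187.,   3.]), 53), (array([224.,  13.]), 332), (array([492.,  16.]), 638), (array([260., 189.]), 88), (array([259., 212.]), 33), (array([298., 225.]), 92), (array([260., 225.]), 39), (array([ 58., 351.]), 1104), (array([489., 324.]), 31), (array([505., 356.]), 333), (array([406., 384.]), 198), (array([507., 389.]), 18), (array([532., 418.]), 164)]
```

View pics/w2.png

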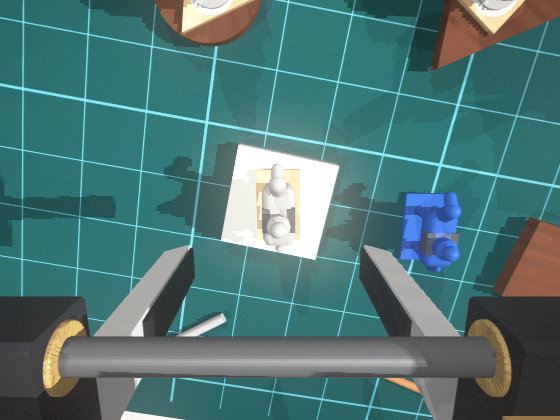

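The rider stands upright on the white block at (278,205). Next I'll go to figure_square on the triangle plinth.

Request:
step_arm --increments "0.1 -5 3 5 -0.05; 0.1 -20 13 5 -0.12; 0.1 -40 27 5 -0.2; 0.1 -65 44 5 -0.3; 0.1 -90 61 5 -0.4; 0.1 -115 78 5 -0.5; 0.1 -138 93 5 -0.6; 0.1 -158 106 5 -0.68; 0.1 -173 117 5 -0.717; 0.1 -181 123 5 -0.717; 0.1 -185 125 5 -0.717; 0.1 -185 125 5 -0.717; 0.1 -185 125 5 -0.717; 0.1 -185 125 5 -0.717"

```text
time_s: 9.2
ee_pos: [0.4538, -0.0056, 0.1434]
eef_rot: [0.189, 0.681, -0.189, 0.682]
contact_force: [-0.6, -0.2, 0.7]
finger_gap: 0.0846
```

```bash
python3 - <<'E'
from h import *
st()
cal=bot.get_calibration("wrist")
im=bot.grab_frame("wrist"); cv2.imwrite("pics/w3.png",im)
wd=blobs(im,*WOOD); br=blobs(im,*BROWN)
print([(c.round(),len(b)) for c,b in wd])
print("sq fig",fit("square",ray(cal,near(wd,(272,210),50),.020)))
print("tri plinth",fit("triangle",ray(cal,near(br,(272,210),80),.015)))
E
```

```text
t 9.2 tcp mm [453.8  -5.6 143.4] jaw deg 59.1 down [ 0. -0. -1.] F [-0.6 -0.2  0.7] gap 84.6
[(array([404.,  65.]), 1888), (array([427.,  42.]), 18), (array([389.,  77.]), 277), (array([543., 119.]), 803), (array([102., 156.]), 802), (array([278., 202.]), 1007), (array([ 60., 359.]), 1479), (array([491., 326.]), 55), (array([502., 341.]), 41), (array([508., 362.]), 120), (array([508., 378.]), 16), (array([258., 411.]), 584), (array([521., 418.]), 102)]
sq fig ((455.0603332519531, -4.112834930419922), (43.511322021484375, 43.50950241088867), 59.02251434326172)
tri plinth (array([455.98892  ,   0.9539922], dtype=float32), [np.float32(113.44044), np.float32(113.54972), np.float32(113.37671)], array([ -26.897095, -146.97939 ,   93.089645], dtype=float32))
```

View pics/w3.png

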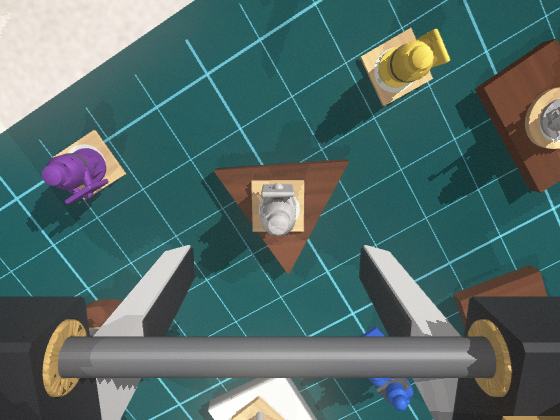

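The square figure is at (277,205), its shield points away from the jaw line, and the angle matches. Gripping now.

Request:
step_arm --increments "0.1 0 1 -20 0; 0.1 0 1 -40 0; 0.1 0 1 -60 0; 0.1 0 1 -80 0; 0.1 0 1 -97 0; 0.1 0 1 -109 0; 0.1 0 1 -114 0; 0.1 0 1 -114.5 0; 0.3 0 1 -114.5 0; 0.5 0 1 -114.5 0; 0.6 0 1 -114.5 0; 0.65 0 1 -114.5 0; 0.7 0 1 -114.5 0; 0.75 0 1 -114.5 0; 0.8 0 1 -114.5 0; 0.9 0 1 -114.5 0; 0.9 0 1 -114.5 0; 0.9 0 1 -114.5 0"

```text
time_s: 11.05
ee_pos: [0.4531, -0.0041, 0.029]
eef_rot: [0.189, 0.681, -0.189, 0.682]
contact_force: [-0.5, -0.0, 0.4]
finger_gap: 0.0252
```

Request:
step_arm --increments "0.9 0 0 5 0; 0.9 0 0 17 0; 0.9 0 0 34 0; 0.9 0 0 52 0; 0.9 2 1 68 0; 0.9 7 4 78 0.02; 0.9 17 11 80 0.05; 0.9 32 20 80 0.1; 0.9 52 33 80 0.15; 0.9 72 46 80 0.2; 0.9 92 58 80 0.25; 0.9 112 71 80 0.3; 0.9 132 84 80 0.34; 0.9 152 97 80 0.37; 0.9 170 108 80 0.39; 0.9 184 117 80 0.41; 0.9 194 123 80 0.419; 0.9 199 126 80 0.419; 0.9 200 127 80 0.419; 0.9 200 127 80 0.419"

```text
time_s: 13.05
ee_pos: [0.6526, 0.1229, 0.1086]
eef_rot: [0.042, 0.706, -0.043, 0.705]
contact_force: [0.2, -0.4, -1.1]
finger_gap: 0.0256
```

Request:
step_arm --increments "0.9 0 0 -8 0; 0.9 0 0 -24 0; 0.9 0 0 -42 0; 0.9 0 0 -58 0; 0.9 0 0 -70 0; 0.9 0 0 -76 0; 0.9 0 0 -78.5 0; 0.9 0 0 -79.5 0; 0.9 0 0 -80 0; 0.9 0 0 -80 0; 0.6 0 0 -80 0; 0.4 0 0 -80 0; 0.2 0 0 -80 0; 0.1 0 0 -80 0; 0.1 0 0 -80 0; 0.1 0 0 -65 0; 0.1 0 0 -40 0; 0.1 0 0 -10 0; 0.1 0 0 20 0; 0.1 0 0 30 0"

```text
time_s: 15.05
ee_pos: [0.655, 0.1231, 0.1425]
eef_rot: [0.043, 0.704, -0.042, 0.708]
contact_force: [-0.7, 0.1, 0.1]
finger_gap: 0.0849
```

```bash
python3 - <<'E'
from h import *
st()
cal=bot.get_calibration("wrist"); im=bot.grab_frame("wrist"); cv2.imwrite("pics/w4.png",im)
wd=blobs(im,*WOOD); br=blobs(im,*BROWN)
print("sq fig",fit("square",ray(cal,near(wd,(272,210),50),.020)))
print("sq plinth",fit("square",ray(cal,near(br,(272,210),60),.015)))
E
```

```text
t 15.05 tcp mm [655.  123.1 142.5] jaw deg 83.1 down [ 0.006  0.001 -1.   ] F [-0.7  0.1  0.1] gap 84.9
sq fig ((653.8829956054688, 124.1569595336914), (43.225990295410156, 40.74493408203125), 83.03102111816406)
sq plinth ((636.2779541015625, 111.65730285644531), (46.474464416503906, 94.2367935180664), 39.29719161987305)
```

Request:
step_arm --increments "0.1 -5 -10 5 -0.05; 0.1 -15 -30 5 -0.1; 0.1 -30 -60 5 -0.15; 0.1 -47 -94 5 -0.2; 0.1 -65 -130 5 -0.25; 0.1 -83 -166 5 -0.3; 0.1 -100 -200 5 -0.346; 0.1 -117 -234 5 -0.346; 0.1 -133 -266 5 -0.346; 0.1 -146 -292 5 -0.346; 0.1 -156 -312 5 -0.346; 0.1 -162 -324 5 -0.346; 0.1 -164 -328 5 -0.346; 0.1 -164 -328 5 -0.346; 0.1 -164 -328 5 -0.346; 0.1 -164 -328 5 -0.346"

```text
time_s: 16.7
ee_pos: [0.4895, -0.2042, 0.1439]
eef_rot: [0.163, 0.688, -0.163, 0.688]
contact_force: [0.7, -0.1, -0.2]
finger_gap: 0.0846
```

```bash
python3 - <<'E'
from h import *
st()
cal=bot.get_calibration("wrist"); im=bot.grab_frame("wrist"); cv2.imwrite("pics/w5.png",im)
wd=blobs(im,*WOOD); br=blobs(im,*BROWN)
print("tri fig",fit("triangle",ray(cal,near(wd,(272,210),60),.020)))
print("round plinth",fit("round",ray(cal,near(br,(272,210),60),.015)))
E
```

```text
t 16.7 tcp mm [ 489.5 -204.2  143.9] jaw deg 63.3 down [ 0.     0.001 -1.   ] F [ 0.7 -0.1 -0.2] gap 84.6
tri fig (array([ 488.5137 , -199.78523], dtype=float32), [np.float32(75.11206), np.float32(49.840626), np.float32(79.17017)], array([ -43.98756, -135.33208,   87.81553], dtype=float32))
round plinth ((487.2078857421875, -209.20872497558594), 80.37852478027344, None)
```

View pics/w5.png

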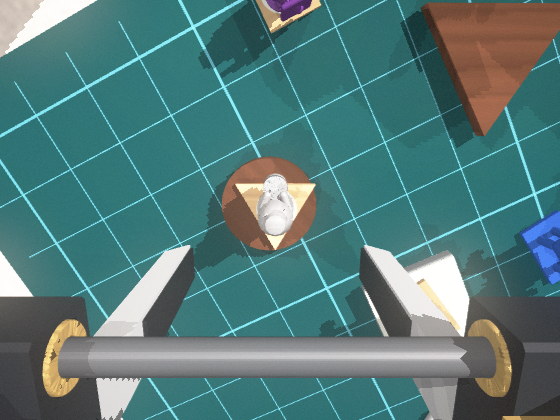

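The drummer's base corners are at (236,184), (315,185) and (275,250), with the drum towards the top and clear of the jaw line. I'll compute the centre from those corners.

```bash
python3 - <<'E'
from h import *
cal=bot.get_calibration("wrist")
p=ray(cal,[(236,184),(315,185),(275,250)],.020)*1000
c=p.mean(0); print(c,np.degrees(np.arctan2(*(p-c).T[::-1])),[np.linalg.norm(p[i]-p[i-1]) for i in range(3)])
E
```

```text
[ 489.53154622 -205.03741383] [-147.74756912   92.98689725  -27.18787663] [np.float64(65.4983638521937), np.float64(64.64975773030997), np.float64(65.24480753574355)]
```

Request:
step_arm --increments "0.1 -0.5 -1 -20 0; 0.1 -0.5 -1 -40 0; 0.1 -0.5 -1 -60 0; 0.1 -0.5 -1 -80 0; 0.1 -0.5 -1 -97 0; 0.1 -0.5 -1 -109 0; 0.1 -0.5 -1 -114 0; 0.1 -0.5 -1 -115 0; 0.3 -0.5 -1 -115 0; 0.5 -0.5 -1 -115 0; 0.6 -0.5 -1 -115 0; 0.65 -0.5 -1 -115 0; 0.7 -0.5 -1 -115 0; 0.75 -0.5 -1 -115 0; 0.8 -0.5 -1 -115 0; 0.9 -0.5 -1 -115 0; 0.9 -0.5 -1 -115 0; 0.9 -0.5 -1 -115 0"

```text
time_s: 18.55
ee_pos: [0.4886, -0.206, 0.029]
eef_rot: [0.164, 0.688, -0.163, 0.688]
contact_force: [0.2, 0.9, 0.6]
finger_gap: 0.0256
```

Request:
step_arm --increments "0.9 0 0 5 0; 0.9 0 0 17 0; 0.9 0 0 34 0; 0.9 0 0 52 0; 0.9 0 2 68 0; 0.9 -1 8 78 0; 0.9 -3 18 80 0; 0.9 -6 34 80 0; 0.9 -9 53 80 0; 0.9 -12 74 80 0; 0.9 -15 95 80 0; 0.9 -19 116 80 0; 0.9 -22 137 80 0; 0.9 -25 157 80 0; 0.9 -28 175 80 0; 0.9 -31 190 80 0; 0.9 -33 200 80 0; 0.9 -33.5 204.5 80 0; 0.9 -33.5 205.5 80 0; 0.9 -33.5 205.5 80 0"

```text
time_s: 20.55
ee_pos: [0.4551, -0.0007, 0.1089]
eef_rot: [0.163, 0.688, -0.164, 0.688]
contact_force: [-0.7, 0.1, -1.5]
finger_gap: 0.0253
```

Request:
step_arm --increments "0.9 0 0 -8 0; 0.9 0 0 -24 0; 0.9 0 0 -42 0; 0.9 0 0 -58 0; 0.9 0 0 -70 0; 0.9 0 0 -76 0; 0.9 0 0 -78.5 0; 0.9 0 0 -79.5 0; 0.9 0 0 -80 0; 0.9 0 0 -80 0; 0.6 0 0 -80 0; 0.4 0 0 -80 0; 0.2 0 0 -80 0; 0.1 0 0 -80 0; 0.1 0 0 -80 0; 0.1 0 0 -65 0; 0.1 0 0 -40 0; 0.1 0 0 -10 0; 0.1 0 0 20 0; 0.1 0 0 30 0"

```text
time_s: 22.55
ee_pos: [0.4569, -0.0008, 0.1416]
eef_rot: [0.164, 0.686, -0.163, 0.69]
contact_force: [0.2, -0.7, 0.2]
finger_gap: 0.0847
```

Request:
step_arm --increments "0.1 1 5 5 0.05; 0.1 5 20 5 0.1; 0.1 10 42 5 0.15; 0.1 16 68 5 0.2; 0.1 22 95 5 0.26; 0.1 29 123 5 0.32; 0.1 35 150 5 0.38; 0.1 41 175 5 0.42; 0.1 45 195 5 0.45; 0.1 49 209 5 0.466; 0.1 51 218 5 0.466; 0.1 51 220 5 0.466; 0.1 51 220 5 0.466; 0.1 51 220 5 0.466; 0.1 51 220 5 0.466"

```text
time_s: 24.05
ee_pos: [0.5059, 0.2187, 0.1441]
eef_rot: [0.001, 0.707, -0.001, 0.707]
contact_force: [-0.2, 0.7, -0.3]
finger_gap: 0.0843
```

```bash
python3 - <<'E'
from h import *
st()
cal=bot.get_calibration("wrist"); im=bot.grab_frame("wrist"); cv2.imwrite("pics/w6.png",im)
wd=blobs(im,*WOOD); br=blobs(im,*BROWN)
print("round fig",fit("round",ray(cal,near(wd,(272,210),50),.020)))
print("obl plinth",fit("oblong",ray(cal,near(br,(272,210),60),.015)))
E
```

```text
t 24.05 tcp mm [505.9 218.7 144.1] jaw deg 89.9 down [-0. -0. -1.] F [-0.2  0.7 -0.3] gap 84.3
round fig ((506.7210388183594, 221.09657287597656), 47.90087890625, None)
obl plinth ((504.7056884765625, 216.25186157226562), (101.31824493408203, 60.73723602294922), 4.106492519378662)
```

View pics/w6.png

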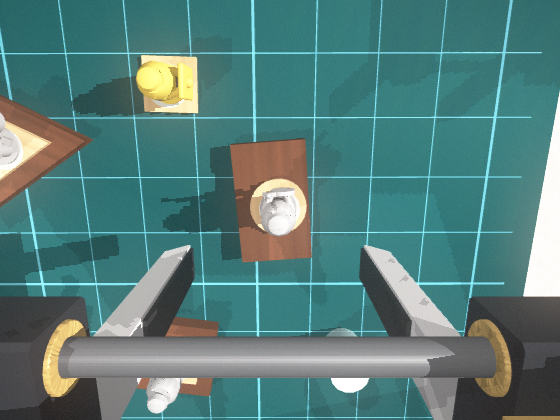

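The round figure is at (278,207) with its shield pointing up (world −x), so a jaw angle of 90° is right.

Request:
step_arm --increments "0.1 0 1.5 -20 0; 0.1 0 1.5 -40 0; 0.1 0 1.5 -60 0; 0.1 0 1.5 -80 0; 0.1 0 1.5 -97 0; 0.1 0 1.5 -109 0; 0.1 0 1.5 -114 0; 0.1 0 1.5 -115 0; 0.3 0 1.5 -115 0; 0.5 0 1.5 -115 0; 0.6 0 1.5 -115 0; 0.65 0 1.5 -115 0; 0.7 0 1.5 -115 0; 0.75 0 1.5 -115 0; 0.8 0 1.5 -115 0; 0.9 0 1.5 -115 0; 0.9 0 1.5 -115 0; 0.9 0 1.5 -115 0"

```text
time_s: 25.9
ee_pos: [0.506, 0.2208, 0.029]
eef_rot: [0.0, 0.707, -0.0, 0.707]
contact_force: [0.2, -1.1, 0.1]
finger_gap: 0.0256
```

Request:
step_arm --increments "0.9 0 0 5 0; 0.9 0 0 17 0; 0.9 0 0 36 0; 0.9 0 0 56 0; 0.9 0 -2 76 0; 0.9 0 -8 90 0; 0.9 -1 -20 95 0; 0.9 -2 -38 95 0; 0.9 -3 -62 95 0; 0.9 -4 -90 95 0; 0.9 -6 -120 95 0; 0.9 -7 -150 95 0; 0.9 -8 -180 95 0; 0.9 -10 -210 95 0; 0.9 -11 -240 95 0; 0.9 -13 -270 95 0; 0.9 -14 -300 95 0; 0.9 -15 -330 95 0; 0.9 -17 -356 95 0; 0.9 -18 -378 95 0"

```text
time_s: 27.9
ee_pos: [0.487, -0.1589, 0.1239]
eef_rot: [0.001, 0.707, -0.001, 0.707]
contact_force: [-0.2, -0.0, -1.8]
finger_gap: 0.0252
```

Request:
step_arm --increments "0.9 0 -18 0 0; 0.9 -1 -32 0 0; 0.9 -2 -42 0 0; 0.9 -2 -48 0 0; 0.9 -2 -51 0 0; 0.9 -2 -51.5 0 0; 0.9 -2 -51.5 0 0; 0.9 -2 -51.5 -10 0; 0.9 -2 -51.5 -25 0; 0.9 -2 -51.5 -40 0; 0.9 -2 -51.5 -55 0; 0.9 -2 -51.5 -65 0; 0.9 -2 -51.5 -70 0; 0.9 -2 -51.5 -70 0"

```text
time_s: 29.3
ee_pos: [0.4857, -0.2082, 0.0532]
eef_rot: [0.0, 0.708, 0.0, 0.707]
contact_force: [0.4, -0.7, -1.2]
finger_gap: 0.0255
```

Request:
step_arm --increments "0.9 0 -0.5 -8 0; 0.9 0 -0.5 -16 0; 0.9 0 -0.5 -21 0; 0.9 0 -0.5 -23.5 0; 0.9 0 -0.5 -24.5 0; 0.9 0 -0.5 -25 0; 0.9 0 -0.5 -25 0; 0.6 0 -0.5 -25 0; 0.4 0 -0.5 -25 0; 0.2 0 -0.5 -25 0; 0.1 0 -0.5 -25 0; 0.1 0 -0.5 -25 0; 0.1 0 -0.5 -10 0; 0.1 0 -0.5 15 0; 0.1 0 -0.5 45 0; 0.1 0 -0.5 75 0; 0.1 0 -0.5 90 0; 0.1 0 -0.5 90 0"

```text
time_s: 31.1
ee_pos: [0.4876, -0.21, 0.1464]
eef_rot: [-0.001, 0.705, -0.001, 0.709]
contact_force: [0.4, 0.7, 0.1]
finger_gap: 0.0845
```

Request:
step_arm --increments "0.1 5 3 0 0.03; 0.1 18 9 0 0.06; 0.1 38 20 0 0.1; 0.1 62 32 0 0.14; 0.1 86 45 0 0.178; 0.1 108 56 0 0.178; 0.1 127 66 0 0.178; 0.1 141 73 0 0.178; 0.1 150 78 0 0.178; 0.1 152.5 79 0 0.178; 0.1 152.5 79 0 0.178; 0.1 152.5 79 0 0.178; 0.1 152.5 79 0 0.178"

```text
time_s: 32.4
ee_pos: [0.6379, -0.1306, 0.1442]
eef_rot: [-0.062, 0.704, 0.062, 0.704]
contact_force: [0.2, -0.2, 0.3]
finger_gap: 0.0844
```

```bash
python3 - <<'E'
from h import *
st()
cal=bot.get_calibration("wrist"); im=bot.grab_frame("wrist")
wd=blobs(im,*WOOD); print([(c.round(),len(b)) for c,b in wd])
print("obl fig",fit("oblong",ray(cal,near(wd,(275,205),50),.020)))
E
```

```text
t 32.4 tcp mm [ 637.9 -130.6  144.2] jaw deg 100.1 down [-0. -0. -1.] F [ 0.2 -0.2  0.3] gap 84.4
[(array([183.,   3.]), 73), (array([220.,  16.]), 352), (array([467.,  18.]), 211), (array([530.,   8.]), 300), (array([259., 191.]), 83), (array([258., 214.]), 32), (array([297., 227.]), 90), (array([260., 227.]), 36), (array([541., 269.]), 602), (array([ 58., 350.]), 1002), (array([503., 352.]), 378), (array([404., 385.]), 242), (array([507., 389.]), 19), (array([532., 418.]), 164)]
obl fig ((642.1727294921875, -128.06198120117188), (43.585357666015625, 35.44698715209961), 10.940053939819336)
```

Request:
step_arm --increments "0.1 0 1 -20 0; 0.1 0 1 -40 0; 0.1 0 1 -60 0; 0.1 0 1 -80 0; 0.1 0 1 -97 0; 0.1 0 1 -109 0; 0.1 0 1 -114 0; 0.1 0 1 -115.5 0; 0.3 0 1 -115.5 0; 0.5 0 1 -115.5 0; 0.6 0 1 -115.5 0; 0.65 0 1 -115.5 0; 0.7 0 1 -115.5 0; 0.75 0 1 -115.5 0; 0.8 0 1 -115.5 0; 0.9 0 1 -115.5 0; 0.9 0 1 -115.5 0; 0.9 0 1 -115.5 0"

```text
time_s: 34.25
ee_pos: [0.6386, -0.1292, 0.0285]
eef_rot: [-0.063, 0.704, 0.063, 0.704]
contact_force: [-0.4, -0.2, 0.3]
finger_gap: 0.0237
```

Request:
step_arm --increments "0.9 0 0 5 0; 0.9 0 0 17 0; 0.9 0 0 36 0; 0.9 0 0 56 0; 0.9 -1 2 76 0; 0.9 -3 8 90 0; 0.9 -8 20 95 -0.01; 0.9 -15 38 95 -0.02; 0.9 -24 61 95 -0.03; 0.9 -34 87 95 -0.04; 0.9 -44 114 95 -0.05; 0.9 -55 141 95 -0.06; 0.9 -65 168 95 -0.07; 0.9 -76 195 95 -0.08; 0.9 -86 222 95 -0.09; 0.9 -97 249 95 -0.1; 0.9 -107 275 95 -0.106; 0.9 -116 299 95 -0.106; 0.9 -124 318 95 -0.106; 0.9 -129 332 95 -0.106"

```text
time_s: 36.25
ee_pos: [0.5074, 0.2045, 0.1231]
eef_rot: [-0.026, 0.707, 0.026, 0.706]
contact_force: [-0.0, -0.1, -1.4]
finger_gap: 0.0238
```

Request:
step_arm --increments "0.9 -3 8 0 0; 0.9 -5 12 0 0; 0.9 -5 12.5 0 0; 0.9 -5 12.5 0 0; 0.9 -5 12.5 -10 0; 0.9 -5 12.5 -25 0; 0.9 -5 12.5 -42 0; 0.9 -5 12.5 -58 0; 0.9 -5 12.5 -70 0; 0.9 -5 12.5 -75 0; 0.9 -5 12.5 -75 0; 0.9 -5 12.5 -75 0"

```text
time_s: 37.45
ee_pos: [0.5051, 0.2154, 0.0488]
eef_rot: [-0.025, 0.706, 0.025, 0.707]
contact_force: [0.3, -0.4, -1.7]
finger_gap: 0.0234
```

Over target (504.7, 215.2). Lowering, releasing, and moving up and out towards +y, high.

Request:
step_arm --increments "0.9 0 0 -8 0; 0.9 0 0 -14 0; 0.9 0 0 -18 0; 0.9 0 0 -19.5 0; 0.9 0 0 -20 0; 0.9 0 0 -20 0; 0.6 0 0 -20 0; 0.4 0 0 -20 0; 0.2 0 0 -20 0; 0.1 0 0 -20 0; 0.1 0 0 -20 0; 0.1 0 0 -5 0; 0.1 0 0 20 0; 0.1 0 0 50 0; 0.1 0 0 85 0; 0.1 0 0 120 0; 0.1 -30 30 150 0; 0.1 -70 70 170 0; 0.1 -110 110 180 0; 0.1 -150 150 180 0"

```text
time_s: 39.45
ee_pos: [0.3721, 0.3488, 0.229]
eef_rot: [-0.024, 0.706, 0.026, 0.708]
contact_force: [0.9, 0.5, -0.6]
finger_gap: 0.0846
```

Request:
step_arm --increments "0.1 -40 50 0 0; 0.1 -80 100 0 0; 0.1 -110 140 0 0; 0.1 -130 160 0 0; 0.1 -130 160 0 0; 0.1 -130 160 0 0"

```text
time_s: 40.05
ee_pos: [0.2415, 0.508, 0.2268]
eef_rot: [-0.027, 0.707, 0.026, 0.707]
contact_force: [-0.7, -0.4, -0.2]
finger_gap: 0.0845
```

```bash
python3 - <<'E'
from h import *
np.set_printoptions(precision=1,suppress=True)
st()
im=bot.grab_frame("top"); cal=bot.get_calibration("top"); cv2.imwrite("pics/top1.png",im); sd=bot.grab_frame("side")
wd=blobs(im,*WOOD); br=blobs(im,*BROWN)
for k in ("square","oblong","triangle","round"):
    uv=PL[k]; print(k,"plinth",*fit(k,ray(cal,near(br,uv,25),.015)),"\n   fig",*fit(k,ray(cal,near(wd,uv,22),.020)))
t=[cv2.resize(im[y-35:y+35,x-45:x+45],(390,280),interpolation=cv2.INTER_CUBIC) for x,y in list(PL.values())[:4]]
cv2.imwrite("pics/crop2.png",np.vstack([np.hstack(t[:2]),np.hstack(t[2:])]))
cv2.imwrite("pics/side1.png",sd)
E
```

```text
t 40.05 tcp mm [241.5 508.  226.8] jaw deg 94.3 down [ 0. -0. -1.] F [-0.7 -0.4 -0.2] gap 84.5
square plinth (653.044921875, 121.25822448730469) (72.9638442993164, 74.57425689697266) 82.27787017822266 
   fig (653.0105590820312, 123.43807983398438) (43.829402923583984, 45.53335189819336) 85.44556427001953
oblong plinth (502.5598449707031, 214.0525360107422) (101.09530639648438, 61.040897369384766) 4.012737274169922 
   fig (504.8312072753906, 207.29666137695312) (58.79624557495117, 20.65932846069336) 1.3450422286987305
triangle plinth [454.4  -0.5] [np.float32(110.73299), np.float32(110.9214), np.float32(110.947525)] [ -26.8 -146.8   93.1] 
   fig [455.3  -0.9] [np.float32(69.81381), np.float32(68.31611), np.float32(65.9362)] [ -28.  -148.4   94.6]
round plinth (484.8314514160156, -209.2799072265625) 81.4417953491211 None 
   fig (485.1128234863281, -208.098388671875) 49.34457015991211 None
```

View pics/crop2.png

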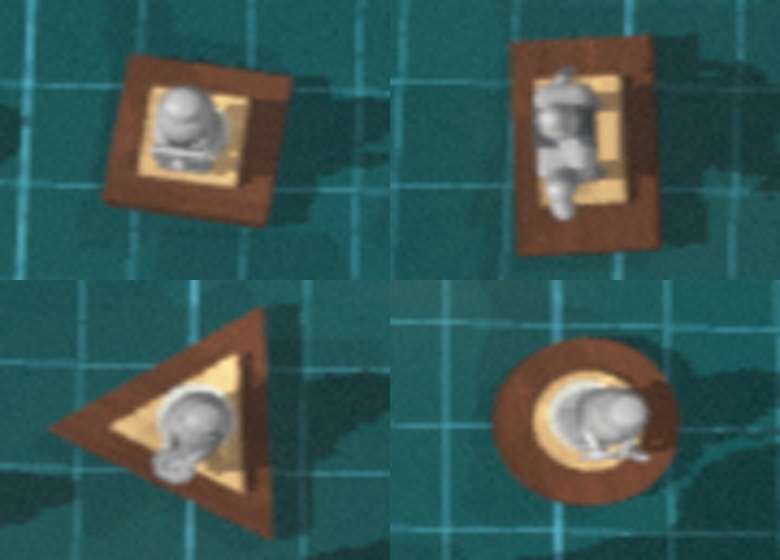

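View pics/side1.png

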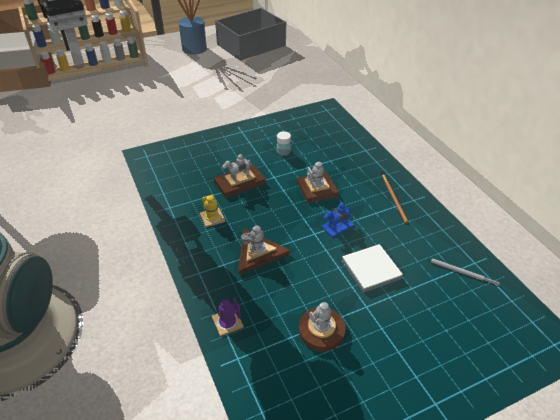

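All four figures stand on the matching plinths. In the crop the bases are centred at about (195,137), (582,142), (185,423) and (587,420), and the side view shows everything upright. The oblong fit's 7 mm offset arises because the rider hides one long edge of its base. From the visible edge (y ≈ 197 mm, plus the 18 mm half-width) the centre is about y = 215 mm, against 214 mm for the plinth.

```bash
python3 -c "
from rig import bot; print(bot.sign_off())"
```

```text
the job is handed in; nothing more can be done
None
```

I handed the job in at about 40 s, with each of the four figures standing upright on the plinth that matches its base. I parked the rider on the white block, moved square, triangle and round to their plinths in turn, then moved the rider to the oblong plinth.

**Centring:** in the last top picture, square was about 2.2 mm from its plinth centre, triangle about 1 mm and round about 1.2 mm.

**Other checks:** the last pictures show every figure upright, the jar and look-alikes apparently where they were, and the arm well clear and touching nothing.

**Disagreements:**
- The automatic fit for the oblong figure was 7 mm off, because the rider hid one long edge of its base. From the edge I could see, it is about 1 mm off across its width (2–3 mm overall by eye).
- The top and wrist cameras mostly agreed to within 1–2.5 mm, so I averaged them for most of the positions I placed to. Two wrist-camera fits failed and I didn't use them.

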